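Throw broken vials through the sprung flap of the waste bin

TASK

Two of the four amber vials on the white tray are broken at the neck and have no cap. Throw both into the yellow waste bin, one after the other: push its sprung flap open with the vial still in the fingers, let go of it inside the slot so that it drops in, and let the flap shut each time. Leave the capped vials, the white bottle and the blue tip rack standing where they are.

Things in the scene. Friction and masses are not known exactly. Their poses are not given: they have to be found in the camera images.
- bin: Yellow box-shaped waste bin with a red top frame, fixed to the bench on either side of it; 170 mm (its x) by 190 mm (its y) by 160 mm high; origin at the centre of its underside, z up. Closed but for a slot in its top, 84 mm along its x, 134 mm along its y, filled by a bare aluminium flap. Empty inside, floor 4 mm above the underside.
- slot (a point): Centre of the bin's slot and about the middle of the flap, level with the top of the red frame, 160 mm above the bench; axes parallel to the bin's. Press the flap about here, not near its free edge, with the two fingers side by side along the bin's y. There is free room 70 mm down into the bin.
- flap_hinge (a point): Middle of the flap's hinge line, on the bin's +x side, 40 mm to +x of the slot's centre and 3 mm below the frame's top, under two dark steel knuckles; the line runs along the bin's y. The flap's free edge is on the bin's -x side.
- flap (a joint): Angle of the flap (rad): 0 shut (level, its face 1.5 mm below the frame's top), growing as it swings DOWN into the bin, stop at 1.35. Plate 79 mm long, 128 wide, 3 thick. A spring shuts it: pressed at its middle it yields at about 1.2 N, rising to about 2 N well open, and it swings shut when nothing holds it. A vial resting on it does not open it.
- reject_a: Broken vial (a reject): no cap, no label, the neck snapped off leaving a jagged rim and shards up to 49 mm above the underside. Stands on the tray; origin at the centre of its underside, z up its axis. Round amber body 24 mm in diameter, straight-sided up to 36 mm, about 22 g (15 to 31). 
- reject_b: Broken vial (a reject): no cap, no label, the neck snapped off leaving a jagged rim and shards up to 49 mm above the underside. Stands on the tray; origin at the centre of its underside, z up its axis. Round amber body 24 mm in diameter, straight-sided up to 36 mm, about 22 g (15 to 31). 
- good_a: Good vial: blue cap 20 mm in diameter reaching 50 mm above the underside and a white paper band round the body. Stands on the tray; origin at the centre of its underside, z up its axis. Round amber body 24 mm in diameter, straight-sided up to 36 mm, about 22 g (15 to 31). Leave it standing.
- good_b: Good vial: blue cap 20 mm in diameter reaching 50 mm above the underside and a white paper band round the body. Stands on the tray; origin at the centre of its underside, z up its axis. Round amber body 24 mm in diameter, straight-sided up to 36 mm, about 22 g (15 to 31). Leave it standing.
- reject_a_mid (a point): Point on the axis of reject_a, 20 mm above its underside.
- reject_b_mid (a point): Point on the axis of reject_b, 20 mm above its underside.
- tray: White inspection tray, fixed to the bench, 220 by 220 mm; origin at the centre of its underside, floor 10 mm above the bench, rim 4 mm thick up to 16 mm. The four vials stand on it about 90 mm apart in a square, (+-45, +-45) mm from its centre give or take 6 mm each way; which vial is at which corner varies. It stands on the opposite side of the bench from the bin.
- reagent: White bottle with an orange cap, loose, 44 mm in diameter, 75 mm high; origin at the centre of its underside. Leave it alone.
- tiprack: Blue pipette tip rack, loose block 85 by 125 by 45 mm; origin at the centre of its underside. Leave it alone.
Things that resemble listed ones, but are neither listed nor needed, are in the scene too. What is shaped like the reject_b but turquoise is not meant.

How it is judged:
By the outcome, as a careful person would: the job done as asked, in the order asked, and still so for the second after the job is handed in, with the robot touching nothing.
It also fails if it takes over 67 s, if anything falls off the work surface, if the arm or the gripper's body presses on something with over 40 N, if the wrist force passes 120 N, or if a joint passes its speed limit or range.

ROBOT

A 6-joint arm with a two-finger parallel gripper is mounted at the origin on the work surface. World frame = base frame: x ahead of the robot, y to its left, z up, the work surface at z = 0. Lengths are in m, angles in degrees, forces in N, time in s.
With the tool pointing down it reaches from about 0.3 to 0.75 m from the base axis. Payload 8.5 kg.
Tool frame: the origin (TCP) lies on the centre line of the jaws, within the pads' length; the fingertips stand 14 mm ahead of it and the grasp point (between the pads) lies 5 mm behind it; z points along the fingers, x is the direction in which the jaws open and shut, and the axes are right-handed (so a half turn about z gives the same grasp; the last joint's range is limited). The gripper opens to 85 mm and grips with 20 to 120 N. Pads are 22 mm wide; open, the fingers measure 114 mm over their backs; the gripper's body (76 mm by 85 mm) begins 54 mm behind the grasp point. The pads swing forward as they close: fully open they stand 13 mm farther back than shut.
Start: joints at [61.69, 21.807, 74.336, -0, 83.858, -12.336], TCP at [0.151, 0.529, 0.245] pointing down, gripper open.
Joint ranges: [-178.18, 178.18], [-50.72, 133.34], [12.68, 142.11], [-81.47, 261.47], [9.98, 163.14], [-165.26, 165.26]. Speed limits (degrees/s): [136.94, 136.94, 180, 180, 180, 180].

INTERFACE

Orientations are given as a 3x3 rotation matrix whose columns are the frame's x, y, z axes.
In Python, from rig import * gives the robot as it stands.
- The arm moves only by the shell command python3 -m crank 'ROWS' [FORCE]. ROWS is JSON, one flat list of numbers, 7 for each row, row after row: the turn, a rotation vector about the world's x, y, z in rad, then the shift along the world's x, y, z in m, then the opening in per cent of the stroke, from 0 (shut) to 100 (fully open). A call has 1 to 20 rows; each row shifts and turns the commanded pose from where the row before left it; what a row does not reach is not made up. A row lasts 1/10 s, in which the tool goes at most 50 mm and 8.59 degrees, less where a joint would pass 70% of its speed; a pose out of reach is approached as far as the arm can. A call is refused whole if a number of a shift passes 0.05 or a number of a turn 0.15, either way. A call with a gripper value outside its range is refused whole. The fingers move at their own pace and stop on an object; FORCE is the grip in N (left out, the last holds). Time passes only in rows, so rows that do not move let the fingers close. It gives the time, the measured TCP pose, the force and the opening at its end, in the units of the state.
- observe(): the state, without advancing time (a new reading comes with each control period).
- get_image(name): name is "side" or "top"; returns a dict with "frame" (400x640x3 uint8, red, green, blue), "fov_y" (degrees; the focal length in pixels is half the picture's height over the tangent of half this angle, whatever the lens; pixels are square), "cx", "cy" (the principal point, pixels), "world_to_cam" (4x4, takes a point from world to camera coordinates). Camera axes: x right, y up, looking along -z (the intrinsics and any distortion apply to the point x, -y, -z); pixel columns grow to the right and rows downward; lengths in m; the calibration is good to about 2 mm. A picture is of the moment at which its call begins. There is no depth.
- close_job(): hands the job in, once; it reports no verdict.
The state is a dict: "time_s": time; "q": joint angles; "qvel": joint speeds; "joint_efforts": joint torques, N m; "position": TCP position; "tool_rot": TCP orientation; "ft_force": force on the tool from outside, world axes, zero at the start; "wrist_torque": the same for the moment, N m; "grip_width": finger opening in m.
Only numpy, scipy, OpenCV 4.12 (cv2) and the standard library are available. Lean on these libraries where they do the work, as an engineer would, in place of code of your own. Each camera call takes 0.05 s, during which the arm holds its last target. There are 200 camera calls.

## Working session

There is one attempt and no reset: what is moved stays moved. The work goes in short steps, Python scripts to look and compute and a shell command to move; the robot and the scene stay as the last step left them, time stands still between calls to the robot, and variables do not carry over. Pictures are saved under pics/ and viewed, about 8 in all and at most 12, crops included, and the job is handed in when it is done.

```bash
mkdir -p pics
python3 - <<'E'
from rig import *
import cv2
for n in("top","side"):
    d=get_image(n); cv2.imwrite(f"pics/{n}0.png",d["frame"][:,:,::-1]); print(n,d["fov_y"],d["cx"],d["cy"],d["world_to_cam"],[k for k in d])
s=observe();print(s["time_s"],s["position"],s["tool_rot"],s["grip_width"])
E
```

```text
top 42.39672754146411 318.47071647538735 210.46712638274272 [[-0.0159963  -0.9998202  -0.01018223  0.1522677 ]
 [ 0.99085277 -0.01721591  0.13384472 -0.62430988]
 [-0.13399595 -0.00794808  0.99095001 -1.34189556]
 [ 0.          0.          0.          1.        ]] ['frame', 'fov_y', 'cx', 'cy', 'world_to_cam']
side 46.73727259215353 315.2795978986881 203.7807037333434 [[-0.91016719  0.41419944  0.00587492  0.51125305]
 [-0.25532785 -0.5721158   0.77941722  0.14177231]
 [ 0.32619531  0.70789995  0.62647768 -1.54856882]
 [ 0.          0.          0.          1.        ]] ['frame', 'fov_y', 'cx', 'cy', 'world_to_cam']
0.1 [0.15125846 0.52855666 0.24478696] [[ 2.75255407e-01  9.61370944e-01 -6.06475799e-04]
 [ 9.61370350e-01 -2.75255934e-01 -1.10509394e-03]
 [-1.22934127e-03 -2.78864768e-04 -9.99999205e-01]] 0.08524512921860636
```

View pics/top0.png

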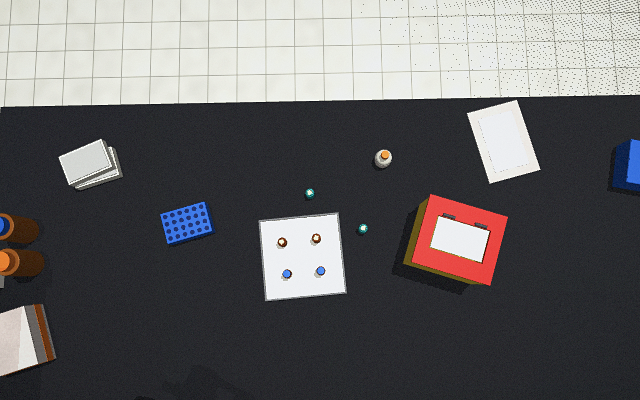

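View pics/side0.png

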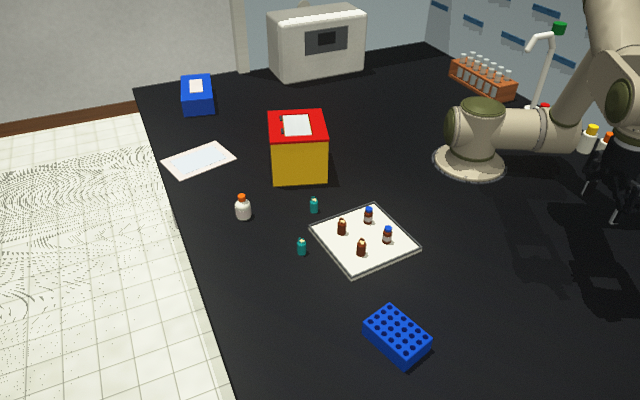

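The top view shows, on the tray, two uncapped amber vials at (282,242) and (316,238) and two blue-capped ones at (287,274) and (321,271). Turquoise decoys stand off the tray at (310,193) and (363,228). The bin slot is at about (460,240), with the knuckles on its upper edge. The side view agrees: rejects at (342,227) and (361,247), capped vials at (368,215) and (387,234).

```bash
cat > h.py <<'E'
import numpy as np, cv2
def ray(d,u,v):
    f=200/np.tan(np.radians(d["fov_y"]/2)); M=np.array(d["world_to_cam"]); R,t=M[:3,:3],M[:3,3]
    return -R.T@t, R.T@np.array([(u-d["cx"])/f,-(v-d["cy"])/f,-1])
def plane(d,u,v,z):
    c,r=ray(d,u,v); return c+r*(z-c[2])/r[2]
def tri(a,pa,b,pb):
    c,r=ray(a,*pa); e,s=ray(b,*pb); k=np.linalg.lstsq(np.c_[r,-s],e-c,rcond=None)[0]
    p,q=c+k[0]*r,e+k[1]*s; return (p+q)/2,np.linalg.norm(p-q)
def blobs(m,amin=8):
    n,l,s,c=cv2.connectedComponentsWithStats(m.astype(np.uint8)); return [(c[i].round(1),s[i]) for i in range(1,n) if s[i,4]>=amin]
E
python3 - <<'E'
from rig import *
from h import *
T,S=get_image("top"),get_image("side")
ft,fs=T["frame"],S["frame"]
print("cam",ray(T,0,0)[0],ray(S,0,0)[0])
def hsv(f): return [c.astype(int) for c in cv2.split(cv2.cvtColor(f,cv2.COLOR_RGB2HSV))]
for n,d,(x0,y0,x1,y1) in(("top",T,(255,205,350,305)),("side",S,(305,195,425,285))):
    h,s,v=hsv(d["frame"]); roi=np.zeros(h.shape,bool); roi[y0:y1,x0:x1]=1
    for k,m in(("amber",(h<20)&(s>110)),("blue",(h>100)&(h<130)&(s>120)&(v>60)),("white",(s<60)&(v>110))):
        for c,st in blobs(m&roi): print(n,k,c,st, plane(d,*c,.035).round(4))
h,s,v=hsv(ft)
red=((h<6)|(h>174))&(s>150)&(v>120); red[:,:380]=0
print(cv2.boxPoints(cv2.minAreaRect(cv2.findNonZero(red.astype(np.uint8)))))
for p in cv2.boxPoints(cv2.minAreaRect(cv2.findNonZero(red.astype(np.uint8)))): print("red",plane(T,*p,.16).round(4))
fl=(s<60)&(v>120); fl[:,:425]=0; fl[:,495:]=0; fl[:205]=0; fl[270:]=0
b=cv2.boxPoints(cv2.minAreaRect(cv2.findNonZero(fl.astype(np.uint8))))
for p in b: print("flap",p,plane(T,*p,.1585).round(4))
w=(s<60)&(v>110); r=np.zeros_like(w); r[205:305,255:350]=1
for p in cv2.boxPoints(cv2.minAreaRect(cv2.findNonZero((w&r).astype(np.uint8)))): print("tray",p,plane(T,*p,.016).round(4))
a=cv2.resize(ft[205:305,255:355],(400,400),interpolation=cv2.INTER_CUBIC); c=cv2.resize(fs[195:285,310:400],(400,400),interpolation=cv2.INTER_CUBIC)
cv2.imwrite("pics/crop.png",np.hstack([a,c])[:,:,::-1])
E
```

```text
cam [0.44122633 0.13082678 1.41486242] [1.00666005 0.96558124 0.85664045]
top amber [316. 238.] [312 234   9   9  42] [0.5534 0.1497 0.035 ]
top amber [282.4 242.2] [278 238   9   9  45] [0.5437 0.2399 0.035 ]
top amber [289.6 274.1] [287 270   5   9  11] [0.4585 0.2213 0.035 ]
top blue [320.3 270.4] [317 267   8   8  45] [0.467  0.1396 0.035 ]
top blue [286.2 273.4] [283 270   8   8  45] [0.4605 0.2304 0.035 ]
top white [301.8 256.6] [ 259  213   88   88 6298] [0.5044 0.1884 0.035 ]
top white [315.6 237.4] [314 235   4   5  16] [0.5551 0.1508 0.035 ]
top white [280.9 241.4] [279 240   5   5  16] [0.5459 0.2439 0.035 ]
side amber [367.7 214.4] [364 212   8   6  32] [0.4662 0.1386 0.035 ]
side amber [341.2 227. ] [338 218   8  18 108] [0.5566 0.1554 0.035 ]
side amber [366.8 222.5] [364 221   7   4  13] [0.4852 0.1673 0.035 ]
side amber [386.4 233.9] [383 231   9   6  34] [0.4606 0.2281 0.035 ]
side amber [360.6 248. ] [357 238   9  19 120] [0.548  0.2468 0.035 ]
side amber [385.4 242.1] [382 240   8   4  15] [0.4793 0.2539 0.035 ]
side blue [368.4 208.8] [366 206   6   7  34] [0.4524 0.1182 0.035 ]
side blue [387.8 228.4] [385 226   7   6  37] [0.4459 0.211  0.035 ]
side white [363.5 241.1] [ 309  204  113   77 4024] [0.5289 0.2276 0.035 ]
[[409.707   261.79614]
 [429.80252 193.47131]
 [509.71335 216.97449]
 [489.61783 285.29932]]
red [ 0.4818 -0.0778  0.16  ]
red [ 0.6484 -0.1338  0.16  ]
red [ 0.5868 -0.3259  0.16  ]
red [ 0.4225 -0.267   0.16  ]
flap [428.9542  246.48624] [ 0.5181 -0.1262  0.1585]
flap [438.20187 215.66055] [ 0.5932 -0.1521  0.1585]
flap [489.94498 231.1835 ] [ 0.5529 -0.2761  0.1585]
flap [480.6973 262.0092] [ 0.4785 -0.2493  0.1585]
tray [257.0654  219.92041] [0.6072 0.3103 0.016 ]
tray [338.29227 211.99585] [0.6252 0.0879 0.016 ]
tray [346.17203 292.76367] [0.4067 0.0714 0.016 ]
tray [264.94516 300.68823] [0.3892 0.2892 0.016 ]
```

View pics/crop.png

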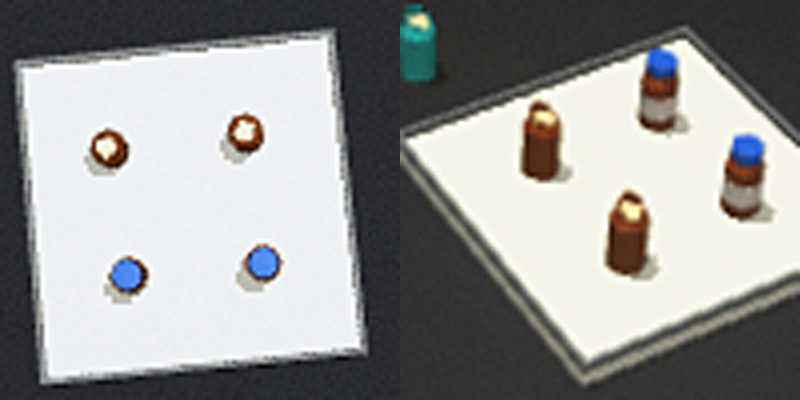

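The crop confirms it: the two vials on the tray's far (+x) side have jagged pale rims and no cap or label, so they are the rejects. The others have blue caps and white bands, and the turquoise one is off the tray.

Measured positions:
- **Rejects:** (0.554, 0.150) and (0.5445, 0.241). Both views agree at z ≈ 0.03.
- **Slot:** (0.536, -0.201), bin yaw ≈ -18.5°. The flap measures 79×130 mm, as specified.

I'll start with the second reject.

```bash
python3 -m crank '[0,0,-0.022,0.0246,-0.018,0,50, 0,0,-0.022,0.0246,-0.018,0,50, 0,0,0,0.0246,-0.018,0,50, 0,0,0,0.0246,-0.018,0,50, 0,0,0,0.0246,-0.018,0,50, 0,0,0,0.0246,-0.018,0,50, 0,0,0,0.0246,-0.018,0,50, 0,0,0,0.0246,-0.018,0,50, 0,0,0,0.0246,-0.018,0,50, 0,0,0,0.0246,-0.018,0,50, 0,0,0,0.0246,-0.018,0,50, 0,0,0,0.0246,-0.018,0,50, 0,0,0,0.0246,-0.018,0,50, 0,0,0,0.0246,-0.018,0,50, 0,0,0,0.0246,-0.018,0,50, 0,0,0,0.0246,-0.018,0,50, 0,0,0,0,0,0,50, 0,0,0,0,0,0,50]' 25
```

```text
time_s: 2.0
position: [0.545, 0.2405, 0.2449]
tool_rot: [[0.318, 0.948, -0.001], [0.948, -0.318, -0.0], [-0.0, -0.001, -1.0]]
ft_force: [-1.3, -0.4, 0.1]
grip_width: 0.0429
```

Right above the reject. I'll go down to 0.13 and check in the side view.

```bash
python3 -m crank '[0,0,0,0,0,-0.03,50, 0,0,0,0,0,-0.03,50, 0,0,0,0,0,-0.03,50, 0,0,0,0,0,-0.03,50, 0,0,0,0,0,-0.025,50, 0,0,0,0,0,0,50]'
python3 - <<'E'
from rig import *
import cv2,numpy as np
a,b=[get_image(n)["frame"] for n in("top","side")]
cv2.imwrite("pics/c2.png",np.hstack([cv2.resize(a[190:310,240:360],(400,400)),cv2.resize(b[150:270,300:420],(400,400))])[:,:,::-1])
E
```

```text
time_s: 2.6
position: [0.5426, 0.2412, 0.0975]
tool_rot: [[0.316, 0.949, -0.006], [0.949, -0.316, -0.001], [-0.003, -0.006, -1.0]]
ft_force: [-0.1, -0.1, -0.3]
grip_width: 0.0428
```

View pics/c2.png

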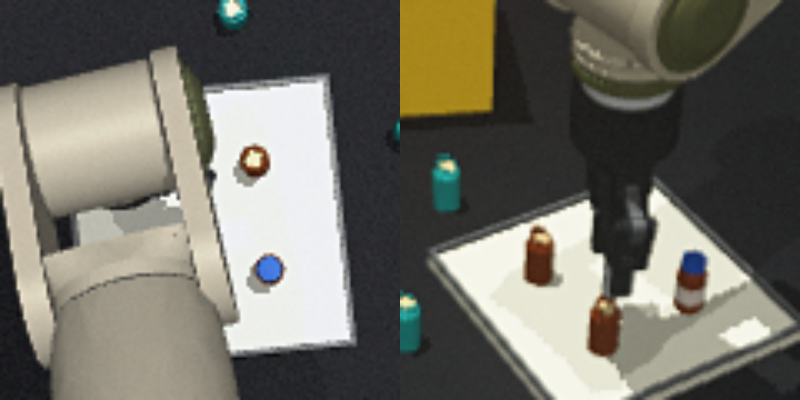

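The fingers are over the reject and nothing else is close. Descend and grip.

```bash
python3 -m crank '[0,0,0,0,0,-0.018,50, 0,0,0,0,0,-0.018,50, 0,0,0,0,0,-0.018,50, 0,0,0,0,0,-0.016,50, 0,0,0,0,0,0,50, 0,0,0,0,0,0,50, 0,0,0,0,0,0,0, 0,0,0,0,0,0,0, 0,0,0,0,0,0,0, 0,0,0,0,0,0,0, 0,0,0,0,0,0,0, 0,0,0,0,0,0,0]' 25
```

```text
time_s: 3.9
position: [0.5457, 0.241, 0.032]
tool_rot: [[0.317, 0.948, 0.003], [0.948, -0.317, 0.001], [0.002, 0.002, -1.0]]
ft_force: [-0.3, 0.7, 7.3]
grip_width: 0.0231
```

```bash
python3 -m crank '[0,0,0,0,0,0.01,0, 0,0,0,0,0,0.02,0, 0,0,0,0,0,0.03,0, 0,0,0,0,0,0.04,0, 0,0,0,0,0,0.05,0, 0,0,0,0,0,0.05,0, 0,0,0,0,0,0.03,0, 0,0,0,0,0,0,0, 0,0,0,0,0,0,0, 0,0,0,0,0,0,0]'
python3 - <<'E'
from rig import *
import cv2,numpy as np
a,b=[get_image(n)["frame"] for n in("top","side")]
cv2.imwrite("pics/c3.png",np.hstack([cv2.resize(a[190:310,240:360],(400,400)),cv2.resize(b[110:270,280:440],(400,400))])[:,:,::-1])
E
```

```text
time_s: 4.9
position: [0.5444, 0.2406, 0.2591]
tool_rot: [[0.317, 0.948, -0.002], [0.948, -0.317, -0.001], [-0.001, -0.002, -1.0]]
ft_force: [0.3, -0.1, -0.6]
grip_width: 0.0234
```

View pics/c3.png

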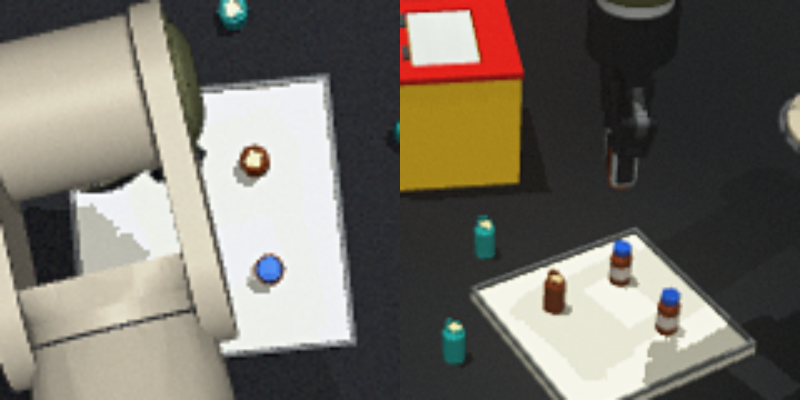

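The vial is held, its base just below the fingertips; the other three are undisturbed. Next I move over the slot.

```bash
python3 -m crank '[0,0,0,-0.0006,-0.0295,0,0, 0,0,0,-0.0006,-0.0295,0,0, 0,0,0,-0.0006,-0.0295,0,0, 0,0,0,-0.0006,-0.0295,0,0, 0,0,0,-0.0006,-0.0295,0,0, 0,0,0,-0.0006,-0.0295,0,0, 0,0,0,-0.0006,-0.0295,0,0, 0,0,0,-0.0006,-0.0295,0,0, 0,0,0,-0.0006,-0.0295,0,0, 0,0,0,-0.0006,-0.0295,0,0, 0,0,0,-0.0006,-0.0295,0,0, 0,0,0,-0.0006,-0.0295,0,0, 0,0,0,-0.0006,-0.0295,0,0, 0,0,0,-0.0006,-0.0295,0,0, 0,0,0,-0.0006,-0.0295,0,0, 0,0,0,0,0,0,0, 0,0,0,0,0,-0.03,0, 0,0,0,0,0,-0.03,0, 0,0,0,0,0,0,0]'
python3 - <<'E'
from rig import *
import cv2,numpy as np
a,b=[get_image(n)["frame"] for n in("top","side")]
cv2.imwrite("pics/c4.png",np.hstack([cv2.resize(a[170:310,390:530],(400,400)),cv2.resize(b[60:200,220:360],(400,400))])[:,:,::-1])
E
```

```text
time_s: 6.9
position: [0.5344, -0.2002, 0.1964]
tool_rot: [[0.317, 0.948, -0.007], [0.948, -0.317, 0.005], [0.002, -0.009, -1.0]]
ft_force: [-0.0, 0.3, -0.6]
grip_width: 0.0233
```

View pics/c4.png

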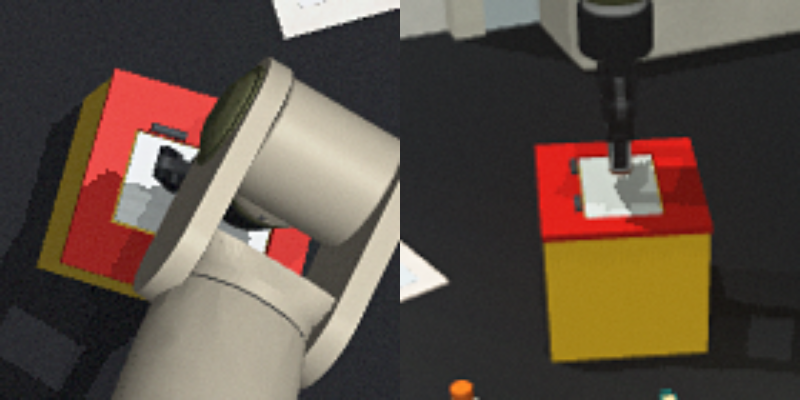

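The vial is over the middle of the flap, with the jaws along the slot. Push in and stop at a tip depth of about 60 mm.

```bash
python3 -m crank '[0,0,0,0,0,-0.012,0, 0,0,0,0,0,-0.012,0, 0,0,0,0,0,-0.012,0, 0,0,0,0,0,-0.012,0, 0,0,0,0,0,-0.012,0, 0,0,0,0,0,-0.012,0, 0,0,0,0,0,-0.012,0, 0,0,0,0,0,0,0, 0,0,0,0,0,0,0]' 25
```

```text
time_s: 7.9
position: [0.5357, -0.2016, 0.1158]
tool_rot: [[0.317, 0.948, -0.001], [0.948, -0.317, 0.001], [0.0, -0.002, -1.0]]
ft_force: [-2.0, 1.0, 0.7]
grip_width: 0.0232
```

```bash
python3 -m crank '[0,0,0,0,0,0,55, 0,0,0,0,0,0,55, 0,0,0,0,0,0,55, 0,0,0,0,0,0,55, 0,0,0,0,0,0,55, 0,0,0,0,0,0,55, 0,0,0,0,0,0,55, 0,0,0,0,0,0,55]'; python3 -m crank '[0,0,0,0,0,0.015,55, 0,0,0,0,0,0.015,55, 0,0,0,0,0,0.015,55, 0,0,0,0,0,0.02,55, 0,0,0,0,0,0.03,55, 0,0,0,0,0,0.03,55, 0,0,0,0,0,0.02,55, 0,0,0,0,0.03,0,50, 0,0,0,0,0.03,0,50, 0,0,0,0,0.03,0,50, 0,0,0,0,0.03,0,50, 0,0,0,0,0.03,0,50, 0,0,0,0,0.03,0,50, 0,0,0,0,0.03,0,50, 0,0,0,0,0.03,0,50, 0,0,0,0,0,0,50]'
python3 - <<'E'
from rig import *
import cv2,numpy as np
a,b=[get_image(n)["frame"] for n in("top","side")]
cv2.imwrite("pics/c5.png",np.hstack([cv2.resize(a[170:310,390:530],(400,400)),cv2.resize(b[60:260,220:420],(400,400))])[:,:,::-1])
E
```

```text
time_s: 8.7
position: [0.5361, -0.2017, 0.1164]
tool_rot: [[0.317, 0.948, 0.0], [0.948, -0.317, -0.0], [0.0, 0.0, -1.0]]
ft_force: [-1.2, -0.0, 0.6]
grip_width: 0.0469
time_s: 10.3
position: [0.5357, 0.0412, 0.2613]
tool_rot: [[0.314, 0.95, 0.0], [0.95, -0.314, 0.001], [0.001, -0.0, -1.0]]
ft_force: [0.1, -1.5, -0.6]
grip_width: 0.0425
```

View pics/c5.png

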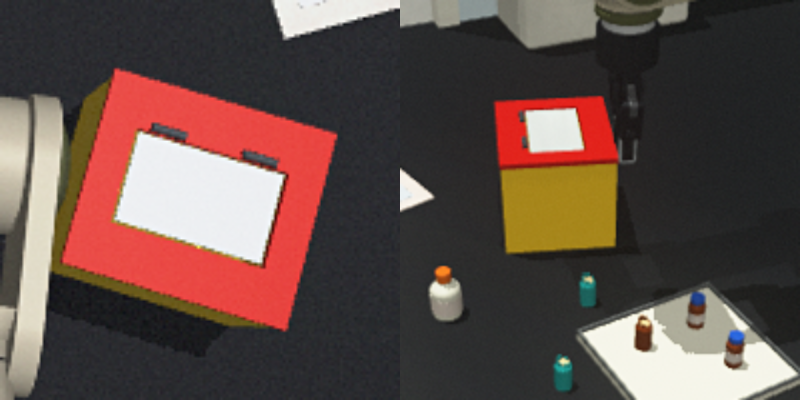

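The first reject went in: the flap is shut and level, and no vial is left on it or in the fingers. On to the second, at (0.554, 0.150).

```bash
python3 -m crank '[0,0,0,0.003,0.0185,0,50, 0,0,0,0.003,0.0185,0,50, 0,0,0,0.003,0.0185,0,50, 0,0,0,0.003,0.0185,0,50, 0,0,0,0.003,0.0185,0,50, 0,0,0,0.003,0.0185,0,50, 0,0,0,0,0,0,50, 0,0,0,0,0,-0.03,50, 0,0,0,0,0,-0.03,50, 0,0,0,0,0,-0.03,50, 0,0,0,0,0,-0.03,50, 0,0,0,0,0,-0.03,50, 0,0,0,0,0,0,50, 0,0,0,0,0,0,50, 0,0,0,0,0,0,50, 0,0,0,0,0,0,50]'
```

```text
time_s: 12.0
position: [0.5547, 0.149, 0.1129]
tool_rot: [[0.317, 0.948, 0.003], [0.948, -0.317, 0.0], [0.001, 0.003, -1.0]]
ft_force: [-0.8, -0.2, -0.1]
grip_width: 0.0424
```

```bash
python3 -m crank '[0,0,0,0,0.001,-0.018,50, 0,0,0,0,0,-0.018,50, 0,0,0,0,0,-0.018,50, 0,0,0,0,0,-0.016,50, 0,0,0,0,0,-0.008,50, 0,0,0,0,0,0,50, 0,0,0,0,0,0,50, 0,0,0,0,0,0,0, 0,0,0,0,0,0,0, 0,0,0,0,0,0,0, 0,0,0,0,0,0,0, 0,0,0,0,0,0,0, 0,0,0,0,0,0,0]' 25; python3 -m crank '[0,0,0,0,0,0.01,0, 0,0,0,0,0,0.02,0, 0,0,0,0,0,0.03,0, 0,0,0,0,0,0.04,0, 0,0,0,0,0,0.05,0, 0,0,0,0,0,0.05,0, 0,0,0,0,0,0.026,0, 0,0,0,0,0,0,0, 0,0,0,0,0,0,0, 0,0,0,0,0,0,0]'
python3 - <<'E'
from rig import *
import cv2,numpy as np
a,b=[get_image(n)["frame"] for n in("top","side")]
cv2.imwrite("pics/c6.png",np.hstack([cv2.resize(a[190:310,240:360],(400,400)),cv2.resize(b[100:270,280:450],(400,400))])[:,:,::-1])
E
```

```text
time_s: 13.3
position: [0.5544, 0.1503, 0.0344]
tool_rot: [[0.317, 0.948, 0.002], [0.948, -0.317, 0.0], [0.001, 0.002, -1.0]]
ft_force: [0.1, 0.1, 5.6]
grip_width: 0.0232
time_s: 14.3
position: [0.5534, 0.1502, 0.258]
tool_rot: [[0.317, 0.948, -0.003], [0.948, -0.317, -0.0], [-0.001, -0.003, -1.0]]
ft_force: [0.1, -0.2, -0.6]
grip_width: 0.0234
```

View pics/c6.png

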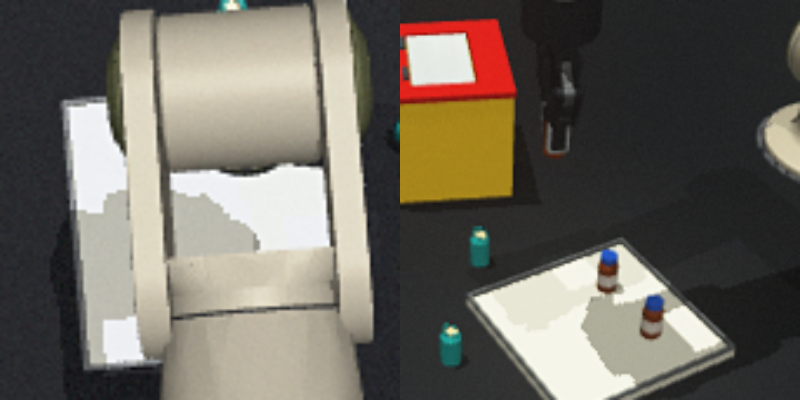

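The second reject is held and both capped vials still stand. Same transfer and push as before.

```bash
python3 -m crank '[0,0,0,-0.0015,-0.0293,0,0, 0,0,0,-0.0015,-0.0293,0,0, 0,0,0,-0.0015,-0.0293,0,0, 0,0,0,-0.0015,-0.0293,0,0, 0,0,0,-0.0015,-0.0293,0,0, 0,0,0,-0.0015,-0.0293,0,0, 0,0,0,-0.0015,-0.0293,0,0, 0,0,0,-0.0015,-0.0293,0,0, 0,0,0,-0.0015,-0.0293,0,0, 0,0,0,-0.0015,-0.0293,0,0, 0,0,0,-0.0015,-0.0293,0,0, 0,0,0,-0.0015,-0.0293,0,0, 0,0,0,0,0,0,0, 0,0,0,0,0,-0.029,0, 0,0,0,0,0,-0.03,0, 0,0,0,0,0,0,0, 0,0,0,0,0,0,0, 0,0,0,0,0,0,0]'
```

```text
time_s: 16.2
position: [0.5366, -0.2014, 0.2019]
tool_rot: [[0.317, 0.948, 0.002], [0.948, -0.317, -0.001], [-0.001, 0.002, -1.0]]
ft_force: [-0.4, -0.4, -0.2]
grip_width: 0.0234
```

```bash
python3 -m crank '[0,0,0,0,0,-0.012,0, 0,0,0,0,0,-0.012,0, 0,0,0,0,0,-0.012,0, 0,0,0,0,0,-0.012,0, 0,0,0,0,0,-0.012,0, 0,0,0,0,0,-0.012,0, 0,0,0,0,0,-0.014,0, 0,0,0,0,0,0,0, 0,0,0,0,0,0,0, 0,0,0,0,0,0,55, 0,0,0,0,0,0,55, 0,0,0,0,0,0,55, 0,0,0,0,0,0,55, 0,0,0,0,0,0,55, 0,0,0,0,0,0,55, 0,0,0,0,0,0,55, 0,0,0,0,0,0,55]' 25; python3 -m crank '[0,0,0,0,0,0.015,55, 0,0,0,0,0,0.015,55, 0,0,0,0,0,0.015,55, 0,0,0,0,0,0.02,55, 0,0,0,0,0,0.03,55, 0,0,0,0,0,0.03,55, 0,0,0,0,0,0.02,55, 0,0,0,-0.01,0.03,0,50, 0,0,0,-0.01,0.03,0,50, 0,0,0,-0.01,0.03,0,50, 0,0,0,-0.01,0.03,0,50, 0,0,0,-0.01,0.03,0,50, 0,0,0,-0.01,0.03,0,50, 0,0,0,-0.01,0.03,0,50, 0,0,0,0,0,0,50, 0,0,0,0,0,0,50, 0,0,0,0,0,0,50, 0,0,0,0,0,0,50]'
python3 - <<'E'
from rig import *
import cv2,numpy as np
a,b=[get_image(n)["frame"] for n in("top","side")]
cv2.imwrite("pics/c7.png",np.hstack([cv2.resize(a[130:310,150:530],(400,190)),cv2.resize(a[170:265,390:590],(400,190))])[:,:,::-1])
cv2.imwrite("pics/c8.png",np.vstack([np.hstack([cv2.resize(a[170:310,390:530],(320,320)),cv2.resize(b[90:250,220:380],(320,320))]),cv2.resize(b[150:370,200:640],(640,270))])[:,:,::-1])
E
```

```text
time_s: 17.9
position: [0.5361, -0.2013, 0.1144]
tool_rot: [[0.317, 0.948, 0.0], [0.948, -0.317, -0.0], [0.0, 0.0, -1.0]]
ft_force: [-1.3, 0.7, 2.3]
grip_width: 0.0469
time_s: 19.7
position: [0.4663, 0.0078, 0.2592]
tool_rot: [[0.318, 0.948, -0.0], [0.948, -0.318, 0.0], [-0.0, -0.0, -1.0]]
ft_force: [-0.3, 0.4, 0.0]
grip_width: 0.0425
```

View pics/c8.png

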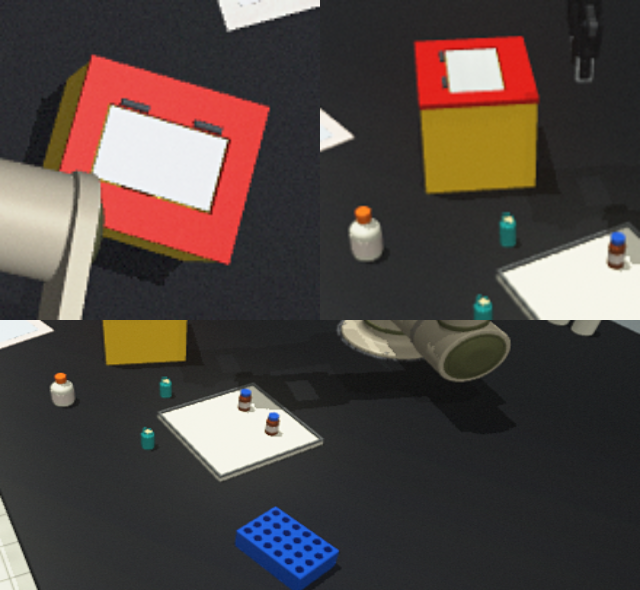

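The flap is shut with nothing on it, the fingers are empty, and the capped vials, bottle, rack and decoys are standing in place.

```bash
python3 -c "
from rig import *
print(close_job())"
```

```text
the job is handed in; nothing more can be done
None
```

Both broken vials went into the yellow bin, one after the other, and the job is handed in at about 20 s on the robot's clock. Each was gripped at mid-body, pushed through the flap and released with the fingertips about 60 mm inside the slot.

**Last checks:** The last pictures show the flap shut and level with nothing on it, and the fingers empty. The capped vials, bottle, rack and turquoise decoys all look undisturbed by eye; I did not re-measure their positions.

**Not confirmed:** I cannot see inside the bin, so the vials being there is inferred from the clear flap and the empty fingers and tray. The only odd reading was an upward push of 6–7 N as the fingers closed on each vial at the tray. It was gone once the vial was lifted, and no other reported force exceeded about 3 N.

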